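# Hang a sample canister on the spring scale and let it settle

## Task

Pick up the taller of the two sample canisters by the tab on its bail and hang it by the bail on the hook of the spring scale. Ease its weight on slowly (a few centimetres a second at most) so that the scale's arm never jerks, bounces or is forced far down, and let go only when the scale carries all of it, so that it hangs still. Do not knock the scale hard, and leave the other canister, the beaker and the bottle where they are.

Things in the scene. Friction and masses are not known exactly. Their poses are not given: they have to be found in the camera images.
- tall_tab (a point): Centre of the grip tab of the taller canister: plain grey plastic, standing upright on the peak of the bail, 16 mm along x, 10 mm along y (pinch it along y), 55 mm high. This point is half-way up the tab, 135.5 mm above the canister's underside. z is up.
- tall_eye (a point): Centre of the bail wire at its peak, which goes on the hook: 27.5 mm below the tab's centre. The bail is 6 mm wire: uprights at y = -22 and +22 mm, peak in the middle 48 mm above the lid, 3 mm above its shoulders. The open window between lid and bail, 45 mm high in the middle, is seen through along x. Same axes as the tab.
- tall_can (a point): Centre of the taller canister's steel can: 52 mm in diameter (lid 55 mm), 60 mm high, standing on the bench; this point is 30 mm above its underside. What is in it is unknown: in all it weighs between 0.15 and 0.6 kg. Same axes as the tab.
- hook_seat (a point): Middle of the hook's level seat (16 mm long) on the spring scale, on the centre line of its 6 mm steel bar; a hung bail wire's centre lies 6 mm higher. -x points out along the arm to the free tip, z up. On the +x side the bar rises 8 mm by x = 20 mm, then runs level to the column 120 mm away. Unloaded 215 mm above the bench. The arm only slides straight up and down.
- hook_tip (a point): Free tip of the hook (centre of its round end, 6 mm thick): 22 mm along -x from the seat and 17 mm above it. The bail must pass over it.
- hook (a joint): How far the scale's arm is pulled down, in m: 0 unloaded, end stop at 0.09. The spring gives 100 N per metre (about 10 mm for each newton) with a little damping; 0.1 N is needed to start it moving.
- scale: The stand of the spring scale: a grey square base 130 mm wide and 16 mm thick, fixed to the bench, with an 18 mm steel column on its centre, knobbed at the top, 295 mm high in all. Origin under the centre of the base; -x points the way the hook arm sticks out.
- short_tab (a point): Centre of the grip tab of the shorter canister, a bystander: the same kind of canister with a can only 35 mm high, so that this point is 110.5 mm above its underside.
- beaker: Open glass beaker, 68 mm in diameter, 85 mm high; a bystander. Origin at the centre of its underside.
- bottle: White plastic bottle, 62 mm in diameter, 160 mm high; a bystander. Origin at the centre of its underside.
Not all that is in view belongs to the job. Leave any turquoise look-alike of the part that bears tall_tab alone.

How it is judged:
By the outcome, as a careful person would: the job done as asked, in the order asked, and still so for the second after the job is handed in, with the robot touching nothing.
It also fails if it takes over 58 s, if anything falls off the work surface, if the arm or the gripper's body presses on something with over 40 N, if the wrist force passes 120 N, or if a joint passes its speed limit or range.

## Robot

A 6-joint arm with a two-finger parallel gripper is mounted at the origin on the work surface. World frame = base frame: x ahead of the robot, y to its left, z up, the work surface at z = 0. Lengths are in mm, angles in degrees, forces in N, time in s.
With the tool pointing down it reaches from about 275 to 975 mm from the base axis. Payload 8.4 kg.
Tool frame: the origin (TCP) lies between the finger pads; the fingertips stand 17 mm ahead of it and the grasp point (between the pads) lies 2 mm behind it; z points along the fingers, y is the line along which they close (so a half turn about z gives the same grasp; the last joint's range is limited). The gripper opens to 92 mm and grips with 3 to 60 N. Pads are 20 mm wide; open, the fingers measure 128 mm over their backs; the gripper's body (75 mm by 189 mm) begins 69 mm behind the grasp point.
Start: joints at [74.805, 20.225, 93.587, -0, 66.188, -0.138], TCP at [162.364, 603.544, 231.583] pointing down, gripper open.
Joint ranges: [-150.9, 150.9], [-52.94, 120.26], [3.33, 152.33], [-74.26, 254.26], [0, 154.13], [-172.89, 172.89]. Speed limits (degrees/s): [127.2, 127.2, 159.86, 180, 180, 180].

## Interface

Orientations are given as a 3x3 rotation matrix whose columns are the frame's x, y, z axes.
In Python, from cell import readout, optics, workorder gives the robot as it stands.
- The arm moves only by the shell command python3 -m handwheel 'ROWS' [FORCE]. ROWS is JSON, a list that holds one entry, the list of rows, each a list of 7 numbers: the turn, a rotation vector about the world's x, y, z in units of 6 degrees (1.0 is 6 degrees), then the shift along the world's x, y, z in units of 30 mm (1.0 is 30 mm), then the opening, from 0 (shut) to 1 (fully open). In form: [[[wx, wy, wz, dx, dy, dz, gripper], ...]]. A call has 1 to 10 rows; each row shifts and turns the commanded pose from where the row before left it; what a row does not reach is not made up. A row lasts 1/12 s, in which the tool goes at most 41.7 mm and 7.16 degrees, less where a joint would pass 70% of its speed; a pose out of reach is approached as far as the arm can. A call is refused whole if a number of a shift passes 1 or a number of a turn 1, either way. A call with a gripper value outside its range is refused whole. The fingers move at their own pace and stop on an object; FORCE is the grip in N (left out, the last holds). Time passes only in rows, so rows that do not move let the fingers close. It gives the time, the measured TCP pose, the force and the opening at its end, in the units of the state.
- readout.state(): the state, without advancing time (a new reading comes with each control period).
- optics.camera(name): name is "scene" or "side" or "wrist"; returns a dict with "image" (384x512x3 uint8, red, green, blue), "z_map" (384x512 float32, mm along the optical axis (not along the pixel's ray), 0 where there is no reading), "vfov" (degrees; the focal length in pixels is half the picture's height over the tangent of half this angle, whatever the lens; pixels are square), "cx", "cy" (the principal point, pixels), "R" (3x3) and "t" (3): a world point X has camera coordinates R X + t. Camera axes: x right, y down, z forward; pixel columns grow to the right and rows downward; lengths in mm; the calibration is good to about 2 mm. A picture is of the moment at which its call begins.
- workorder.finish_job(): hands the job in, once; it reports no verdict.
The state is a dict: "time": time; "joint_pos": joint angles; "dq": joint speeds; "tau": joint torques, N m; "tool_pos": TCP position; "eef_rot": TCP orientation; "contact_force": force on the tool from outside, world axes, zero at the start; "torque": the same for the moment, N m; "gripper_width": opening from 0.0 (shut) to 1.0 (fully open).
Only numpy, scipy, OpenCV 4.12 (cv2) and the standard library are available. Lean on these libraries where they do the work, as an engineer would, in place of code of your own. Each camera call takes 0.05 s, during which the arm holds its last target. There are 200 camera calls.

## Working session

There is one attempt and no reset: what is moved stays moved. The work goes in short steps, Python scripts to look and compute and a shell command to move; the robot and the scene stay as the last step left them, time stands still between calls to the robot, and variables do not carry over. Pictures are saved under pics/ and viewed, on a budget of 10 in all, crops included, one or two more only if the job needs it, and the job is handed in when it is done.

```bash
mkdir -p pics; ls; cat > h.py <<'E'
import numpy as np,cv2
from cell import readout,optics,workorder
def cam(n):
    c=optics.camera(n); c={k:(np.array(v) if k in('R','t','image','z_map') else v) for k,v in c.items()}
    c['f']=c['image'].shape[0]/2/np.tan(np.radians(c['vfov'])/2); return c
def pts(c):
    z=c['z_map'];v,u=np.indices(z.shape)
    P=np.stack([(u-c['cx'])/c['f']*z,(v-c['cy'])/c['f']*z,z],-1)
    return (P-c['t'].reshape(3))@c['R']
def proj(c,X):
    p=np.asarray(X)@c['R'].T+c['t'].reshape(3); return p[...,:2]/p[...,2:]*c['f']+[c['cx'],c['cy']]
def save(c,n,crop=None):
    im=c['image'][...,::-1]
    if crop: a,b,d,e=crop; im=im[b:e,a:d]
    s=min(800/im.shape[1],600/im.shape[0]); cv2.imwrite('pics/'+n,cv2.resize(im,None,fx=s,fy=s,interpolation=cv2.INTER_CUBIC))
E
python3 - <<'E'
from h import *
for n in('scene','side'):
    c=cam(n); save(c,n+'0.png'); np.savez('%s0.npz'%n,**c)
    print(n,c['f'],c['cx'],c['cy'],c['R'].round(3).tolist(),c['t'],(c['z_map']>0).mean(), 'campos',-c['R'].T@c['t'].reshape(3))
s=readout.state();print(s)
E
```

```text
pics
scene 350.7734141842517 250.876782957612 189.89041474698251 [[-0.636, 0.772, -0.005], [0.668, 0.547, -0.504], [-0.386, -0.324, -0.864]] [ 425.08377933 -289.87023766 1248.01845022] 0.99578857421875 campos [946.23046147 234.74058292 933.71076824]
side 400.288617245056 256.91129376238223 195.69924389335625 [[-0.981, -0.195, -0.011], [-0.096, 0.528, -0.844], [0.17, -0.826, -0.537]] [ 586.54570292  213.0332622  1068.27841837] 0.9961954752604166 campos [413.74587327 884.58508547 759.57974598]
{'time': 0.1, 'joint_pos': array([ 7.48070651e+01,  2.02593227e+01,  9.36242176e+01,  1.74706428e-03,
        6.61877732e+01, -1.36642840e-01]), 'dq': array([ 0.01251705,  0.0947559 , -0.07311245, -0.03154572,  0.03597237,
        0.0594055 ]), 'tau': array([ 1.00006549e-03, -5.94905913e+01, -3.34930766e+01,  6.98900199e-02,
        1.83439959e-02,  3.10508611e-06]), 'tool_pos': array([162.22634177, 603.14336524, 230.93444628]), 'eef_rot': array([[-9.65667867e-01,  2.59779610e-01, -3.53107956e-04],
       [ 2.59779848e-01,  9.65667130e-01, -1.19384078e-03],
       [ 3.08492541e-05, -1.24458401e-03, -9.99999225e-01]]), 'contact_force': array([ 0.66520012, -0.33835756, -0.43877216]), 'torque': array([-0.0593288 , -0.0258619 , -0.00248701]), 'gripper_width': 0.9989223558389635}
```

View pics/scene0.png

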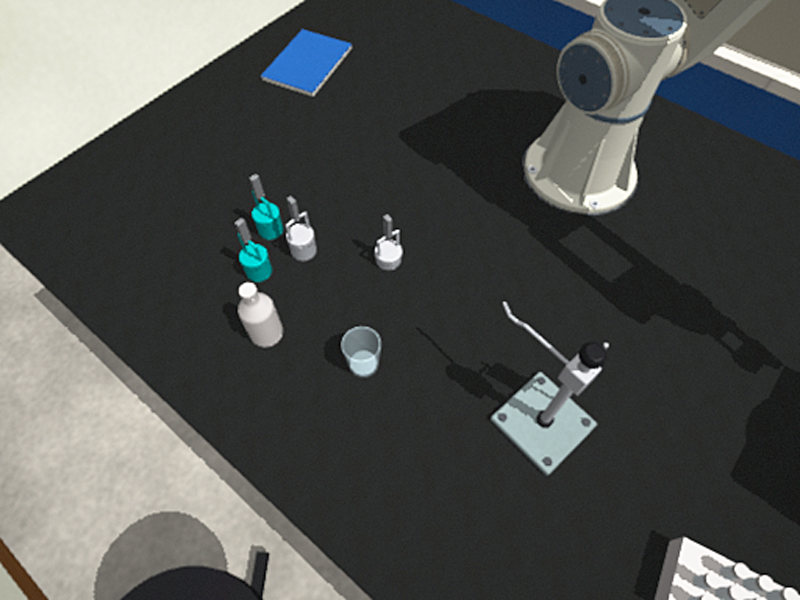

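View pics/side0.png

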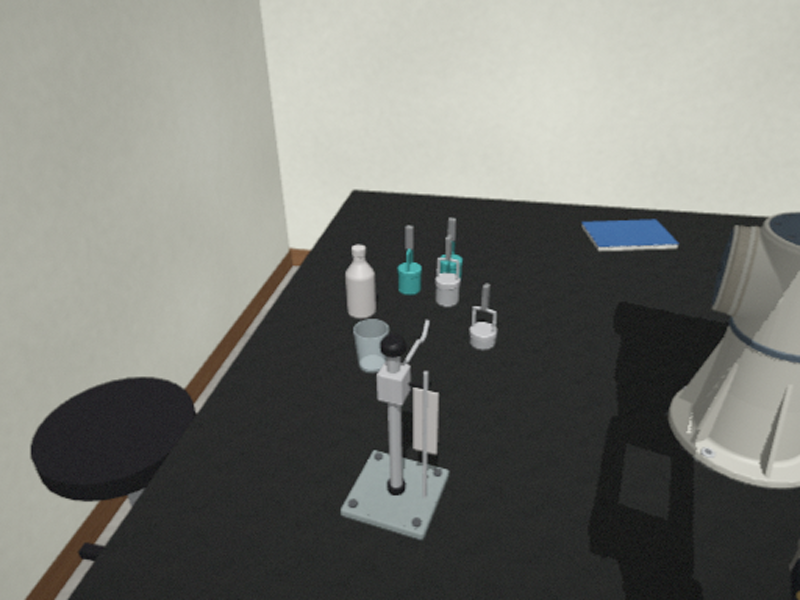

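The scene view shows the tall canister at about (301,240) with its tab at (293,208), and the short one at (388,255). Turquoise decoys stand at (266,220) and (255,262). The scale's hook tip is at (505,305) and its column at (550,410). The side view agrees. Next I'll measure in 3D.

```bash
python3 - <<'E'
from h import *
for n in('scene','side'):
    c=dict(np.load(n+'0.npz')); P=pts(c); im=c['image'].astype(int); hsv=cv2.cvtColor(c['image'],cv2.COLOR_RGB2HSV)
    z=P[...,2]; print(n,'bench z',np.median(z[np.abs(z)<20]))
    m=((z>12)&(z<330)&(P[...,0]>150)&(np.abs(P[...,1])<600)).astype(np.uint8)
    k,l,st,ce=cv2.connectedComponentsWithStats(m)
    for i in range(1,k):
        if st[i,4]<25: continue
        Q=P[l==i]; print(st[i],'xyz lo',Q.min(0).round(),'hi',Q.max(0).round(),'hue',np.median(hsv[l==i],0), 'top mean',Q[Q[:,2]>Q[:,2].max()-25].mean(0).round(1))
E
```

```text
scene bench z 0.8511968796126959
[159 111  21  41 440] xyz lo [ 537. -447.   12.] hi [ 592. -394.  166.] hue [ 90. 255. 134.] top mean [ 566.2 -419.8  155.6]
[182 125  20  40 446] xyz lo [ 534. -357.   12.] hi [ 587. -301.  165.] hue [111.   7. 160.] top mean [ 561.5 -327.7  156.2]
[240 137  17  34 360] xyz lo [ 439. -204.   13.] hi [ 494. -153.  141.] hue [113.   6. 199.] top mean [ 467.6 -177.8  130.8]
[150 139  23  40 461] xyz lo [ 628. -391.   12.] hi [ 680. -336.  167.] hue [ 90. 255. 140.] top mean [ 654.  -362.4  156.2]
[152 180  28  41 752] xyz lo [ 710. -276.   13.] hi [ 772. -219.  163.] hue [ 10.   9. 182.] top mean [ 742.  -247.9  156.8]
[ 314  193   75  110 3083] xyz lo [486. 102.  12.] hi [633. 318. 298.] hue [ 91.  27. 192.] top mean [564.  244.7 292.2]
[218 209  25  31 535] xyz lo [ 638. -101.   13.] hi [705. -34.  89.] hue [ 97.  33. 135.] top mean [670.7 -69.8  78.4]
[ 420  343   73   41 1875] xyz lo [575. 498.  12.] hi [685. 600.  95.] hue [ 12.   8. 188.] top mean [622.6 564.1  87.6]
side bench z -0.44979412454581497
[   0   68   84  133 6886] xyz lo [1513. -600.   12.] hi [1532.  -76.  330.] hue [ 33.  16. 172.] top mean [1521.7 -394.6  317.4]
[278 139  17  55 555] xyz lo [ 534. -443.   12.] hi [ 591. -297.  165.] hue [ 90.   6. 141.] top mean [ 562.5 -372.4  153.1]
[254 144  15  43 338] xyz lo [ 627. -390.   12.] hi [ 680. -332.  164.] hue [ 89. 142. 133.] top mean [ 653.3 -359.2  152.7]
[221 156  19  46 636] xyz lo [ 710. -270.   12.] hi [ 771. -215.  160.] hue [ 15.   7. 173.] top mean [ 738.9 -243.1  151.3]
[300 181  18  40 340] xyz lo [ 439. -202.   12.] hi [ 492. -147.  139.] hue [105.    3.  155.5] top mean [ 465.5 -174.3  127.4]
[ 218  204   69  139 4623] xyz lo [ 486. -102.   12.] hi [705. 321. 296.] hue [ 90.  16. 161.] top mean [557.3 254.  289. ]
[505 346   7  38 188] xyz lo [169. 505. 304.] hi [181. 550. 330.] hue [90. 24. 29.] top mean [176.  532.6 317.8]
```

```bash
python3 - <<'E'
from h import *
def line(Q):
    m=Q.mean(0);u,s,v=np.linalg.svd(Q-m,full_matrices=False);return m.round(1),v[0].round(3),np.degrees(np.arctan2(v[0][1],v[0][0])).round(1),(s/np.sqrt(len(Q))).round(1)
for n in('scene','side'):
    c=dict(np.load(n+'0.npz')); P=pts(c).reshape(-1,3)
    sel=lambda ctr,r,a,b:P[(np.hypot(P[:,0]-ctr[0],P[:,1]-ctr[1])<r)&(P[:,2]>a)&(P[:,2]<b)]
    for nm,ctr,o in(('tall',(561,-327),0),('short',(467,-177),-25)):
        Q=sel(ctr,40,70+o,106+o); T=sel(ctr,40,118+o,158+o); C=sel(ctr,40,8,56+o); L=sel(ctr,28,57+o,63+o)
        print(n,nm,'bail',len(Q),line(Q[:,:2]),'tab',len(T),T.mean(0).round(1),T.min(0).round(),T.max(0).round(),'can',C.mean(0).round(1),'lid',len(L),L.mean(0).round(1))
        print(cv2.minAreaRect(Q[:,:2].astype(np.float32)))
    B=sel((570,253),95,12,20); print('base',len(B),cv2.minAreaRect(B[:,:2].astype(np.float32)))
    A=P[(P[:,2]>195)&(P[:,2]<250)&(P[:,1]>90)&(P[:,1]<225)&(P[:,0]>470)&(P[:,0]<650)]
    print('arm',len(A),line(A[:,:2])); print(A[np.argsort(A[:,1])][::max(1,len(A)//22)].round(0).tolist())
    K=sel((566,250),25,40,180); print('column',len(K),K.mean(0).round(1))
    K=sel((566,250),60,255,292); print('knob',len(K),K.mean(0).round(1),K.min(0),K.max(0))
E
```

```text
scene tall bail 30 (array([ 561.9, -328.6]), array([ 0.991, -0.136]), np.float64(-7.8), array([21.7,  1.4])) tab 46 [ 562.1 -326.3  138.1] [ 556. -337.  118.] [ 566. -320.  158.] can [ 570.9 -313.1   32.5] lid 170 [ 560.  -326.7   60.5]
((560.500732421875, -327.5956115722656), (6.600716590881348, 48.781620025634766), 84.74385070800781)
scene short bail 31 (array([ 467.7, -179. ]), array([ 0.963, -0.268]), np.float64(-15.5), array([22.2,  1.5])) tab 52 [ 468.5 -176.6  113.5] [ 461. -187.   94.] [ 473. -169.  132.] can [ 481.4 -165.9   19.5] lid 159 [ 467.2 -176.6   35.3]
((466.7694091796875, -178.3926544189453), (5.406572341918945, 49.685302734375), 72.88755798339844)
base 1940 ((559.6124267578125, 244.6282958984375), (129.80894470214844, 131.1189727783203), 80.96782684326172)
arm 158 (array([547.3, 163.9]), array([0.164, 0.986]), np.float64(80.6), array([37.2,  2.1]))
[[538.0, 102.0, 236.0], [541.0, 108.0, 231.0], [538.0, 112.0, 228.0], [542.0, 116.0, 218.0], [538.0, 122.0, 220.0], [542.0, 128.0, 218.0], [542.0, 133.0, 220.0], [545.0, 140.0, 222.0], [544.0, 146.0, 227.0], [547.0, 151
[... 1439 characters left out ...]
26.0], [536.0, 116.0, 222.0], [541.0, 117.0, 219.0], [538.0, 119.0, 221.0], [538.0, 122.0, 217.0], [537.0, 126.0, 217.0], [539.0, 128.0, 215.0], [540.0, 137.0, 218.0], [541.0, 143.0, 223.0], [545.0, 147.0, 224.0], [544.0, 152.0, 226.0], [541.0, 154.0, 222.0], [545.0, 159.0, 225.0], [544.0, 166.0, 227.0], [548.0, 168.0, 225.0], [548.0, 172.0, 225.0], [545.0, 174.0, 222.0], [546.0, 180.0, 226.0], [550.0, 183.0, 225.0], [547.0, 187.0, 226.0], [548.0, 192.0, 223.0], [552.0, 194.0, 224.0], [549.0, 198.0, 225.0], [549.0, 201.0, 225.0], [555.0, 205.0, 224.0]]
column 362 [557.4 252.9 111.4]
knob 173 [556.6 255.9 278. ] [542.98821342 239.32247108 255.09574956] [573.92825977 265.50799533 291.91622269]
```

Estimates:
- **Tall tab:** about (560.3, -327), with the bail line at about -5.5°.
- **Scale:** column at (559, 246), arm axis at 81°, so the seat is at about (540, 127).

The bail can go over the tip moving along +y. First I'll travel to above the canister.

```bash
python3 -m handwheel '[[[0,0,-0.2,0.2,-0.4,0,0.5],[0,0,-0.37,0.37,-0.86,0,0.5],[0,0,-0.37,0.37,-0.86,0,0.5],[0,0,-0.37,0.37,-0.86,0,0.5],[0,0,-0.37,0.37,-0.86,0,0.5],[0,0,-0.37,0.37,-0.86,0,0.5],[0,0,-0.37,0.37,-0.86,0,0.5],[0,0,-0.37,0.37,-0.86,0,0.5],[0,0,-0.37,0.37,-0.86,0,0.5],[0,0,-0.37,0.37,-0.86,0,0.5]]]' 20
python3 -m handwheel '[[[0,0,-0.37,0.37,-0.86,0,0.5],[0,0,-0.37,0.37,-0.86,0,0.5],[0,0,-0.37,0.37,-0.86,0,0.5],[0,0,-0.37,0.37,-0.86,0,0.5],[0,0,-0.37,0.37,-0.86,0,0.5],[0,0,-0.37,0.37,-0.86,0,0.5],[0,0,-0.37,0.37,-0.86,0,0.5],[0,0,-0.37,0.37,-0.86,0,0.5],[0,0,-0.37,0.37,-0.86,0,0.5],[0,0,-0.37,0.37,-0.86,0,0.5]]]'
python3 -m handwheel '[[[0,0,-0.37,0.37,-0.86,0,0.5],[0,0,-0.37,0.37,-0.86,0,0.5],[0,0,-0.37,0.37,-0.86,0,0.5],[0,0,-0.37,0.37,-0.86,0,0.5],[0,0,-0.37,0.37,-0.86,0,0.5],[0,0,-0.37,0.37,-0.86,0,0.5],[0,0,-0.37,0.37,-0.86,0,0.5],[0,0,-0.37,0.37,-0.86,0,0.5],[0,0,-0.37,0.37,-0.86,0,0.5],[0,0,0,0,0,0,0.5]]]'
python3 - <<'E'
from h import *
s=readout.state();R=s['eef_rot'];p=s['tool_pos']
print(s['time'],p,R.round(4),np.degrees(np.arctan2(R[1,1],R[0,1])),(np.array([560.3,-327,138.5])-p)/30)
E
```

```text
time: 0.93
tool_pos: [268.4, 357.0, 231.4]
eef_rot: [[-0.805, 0.593, -0.0], [0.593, 0.805, -0.0], [-0.0, -0.0, -1.0]]
contact_force: [0.5, 0.7, 0.1]
gripper_width: 0.503
time: 1.77
tool_pos: [378.8, 99.3, 231.5]
eef_rot: [[-0.521, 0.854, -0.0], [0.854, 0.521, -0.0], [-0.0, -0.0, -1.0]]
contact_force: [1.2, -0.0, 0.0]
gripper_width: 0.497
time: 2.6
tool_pos: [480.1, -134.7, 231.6]
eef_rot: [[-0.196, 0.981, 0.001], [0.981, 0.196, -0.002], [-0.002, 0.001, -1.0]]
contact_force: [0.0, -0.2, 0.9]
gripper_width: 0.503
2.6 [ 480.09363244 -134.72549678  231.57387753] [[-1.955e-01  9.807e-01  1.200e-03]
 [ 9.807e-01  1.955e-01 -1.600e-03]
 [-1.800e-03  8.000e-04 -1.000e+00]] 11.27461848098214 [ 2.67354559 -6.40915011 -3.10246258]
```

```bash
python3 -m handwheel '[[[0,0,-0.35,0.33,-0.8,0,0.5],[0,0,-0.35,0.33,-0.8,0,0.5],[0,0,-0.35,0.33,-0.8,0,0.5],[0,0,-0.35,0.33,-0.8,0,0.5],[0,0,-0.35,0.34,-0.8,0,0.5],[0,0,-0.35,0.34,-0.8,0,0.5],[0,0,-0.35,0.34,-0.8,0,0.5],[0,0,-0.35,0.33,-0.81,0,0.5],[0,0,0,0,0,0,0.5],[0,0,0,0,0,0,0.5]]]'
python3 - <<'E'
from h import *
c=cam('wrist');save(c,'w1.png');P=pts(c).reshape(-1,3)
s=readout.state();R=s['eef_rot'];p=s['tool_pos']
print(s['time'],p,np.degrees(np.arctan2(R[1,1],R[0,1])),'campos',-c['R'].T@c['t'].reshape(3))
T=P[(np.hypot(P[:,0]-560,P[:,1]+327)<22)&(P[:,2]>157)&(P[:,2]<172)];print('top',len(T),T.mean(0),T.min(0),T.max(0)); 
if len(T)>5: print(cv2.minAreaRect(T[:,:2].astype(np.float32)))
B=P[(np.hypot(P[:,0]-560,P[:,1]+327)<35)&(P[:,2]>75)&(P[:,2]<112)];print('bail',len(B))
if len(B)>5: print(cv2.minAreaRect(B[:,:2].astype(np.float32)))
print(proj(c,[[560.3,-327,163],[560.3,-327,60]]))
E
```

```text
time: 3.43
tool_pos: [558.4, -323.4, 231.0]
eef_rot: [[0.092, 0.996, -0.001], [0.996, -0.092, 0.001], [0.001, -0.001, -1.0]]
contact_force: [0.6, -0.5, 0.6]
gripper_width: 0.5
3.4833 [ 558.2302625  -322.53496409  231.05954911] -5.230381617957746 campos [ 565.38731641 -258.29525767  384.40095438]
top 261 [ 559.04268251 -328.57887517  162.83781355] [ 553.48998942 -337.40583217  157.19699267] [ 564.35318983 -320.94405922  164.77049155]
((558.9388427734375, -329.28704833984375), (16.16158676147461, 9.651288986206055), 84.75654602050781)
bail 306
((559.1271362304688, -327.128662109375), (10.428194046020508, 49.4074821472168), 84.45881652832031)
[[257.46472727 207.79011208]
 [256.99192994 180.79991245]]
```

View pics/w1.png

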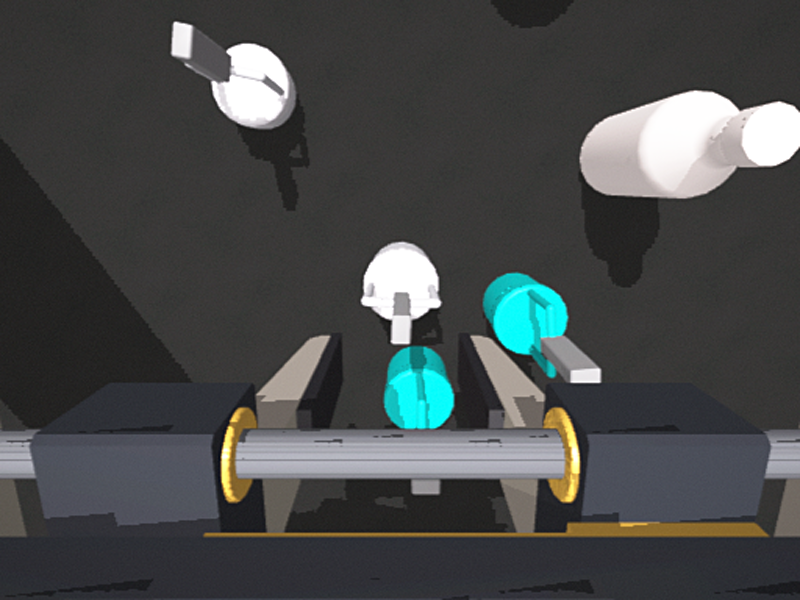

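The tall canister's tab top is at about (402,330) in view, centred between the open fingers along x. The front turquoise one at (420,400) is clear of them. Now I'll descend.

```bash
python3 -m handwheel '[[[0,0,0,0.03,-0.08,-0.3,0.5],[0,0,0,0,0,-0.5,0.5],[0,0,0,0,0,-0.5,0.5],[0,0,0,0,0,-0.5,0.5],[0,0,0,0,0,-0.4,0.5],[0,0,0,0,0,0,0.5],[0,0,0,0,0,0,0.5],[0,0,0,0,0,0,0.5]]]'
```

```text
time: 4.15
tool_pos: [560.5, -325.4, 166.2]
eef_rot: [[0.09, 0.996, 0.001], [0.996, -0.09, -0.0], [-0.0, 0.001, -1.0]]
contact_force: [0.6, -0.8, 0.5]
gripper_width: 0.5
```

```bash
python3 -m handwheel '[[[0,0,0,-0.04,-0.1,-0.4,0.5],[0,0,0,0,0,-0.4,0.5],[0,0,0,0,0,-0.12,0.5],[0,0,0,0,0,0,0.4],[0,0,0,0,0,0,0.25],[0,0,0,0,0,0,0],[0,0,0,0,0,0,0],[0,0,0,0,0,0,0],[0,0,0,0,0,0,0],[0,0,0,0,0,0,0]]]' 25
```

```text
time: 4.98
tool_pos: [559.0, -328.6, 138.3]
eef_rot: [[0.091, 0.996, 0.0], [0.996, -0.091, -0.0], [-0.0, 0.0, -1.0]]
contact_force: [0.7, -0.7, 1.5]
gripper_width: 0.107
```

```bash
python3 -m handwheel '[[[0,0,0,0,0,0.1,0],[0,0,0,0,0,0.2,0],[0,0,0,0,0,0.3,0],[0,0,0,0,0,0.4,0],[0,0,0,0,0,0.4,0],[0,0,0,0,0,0.3,0],[0,0,0,0,0,0.2,0],[0,0,0,0,0,0.1,0],[0,0,0,0,0,0,0],[0,0,0,0,0,0,0]]]'; python3 - <<'E'
from h import *
s=readout.state();print(s)
E
```

```text
time: 5.82
tool_pos: [558.8, -328.5, 197.9]
eef_rot: [[0.091, 0.996, -0.0], [0.996, -0.091, 0.0], [0.0, -0.0, -1.0]]
contact_force: [0.0, 0.2, -4.0]
gripper_width: 0.107
{'time': 5.8167, 'joint_pos': array([-3.05786570e+01,  2.40700587e+01,  9.23631403e+01, -5.89253283e-04,
        6.35779757e+01, -2.53612827e+01]), 'dq': array([-0.03194863,  0.46632345,  0.52464238,  0.0021062 , -0.12897619,
       -0.05600365]), 'tau': array([-2.59560502e-04, -6.62245917e+01, -3.44943559e+01,  5.48440462e-02,
        5.38713229e-02,  7.71138639e-04]), 'tool_pos': array([ 558.83120198, -328.47230311,  197.88052203]), 'eef_rot': array([[ 9.09300152e-02,  9.95857270e-01, -1.72596797e-04],
       [ 9.95857282e-01, -9.09300005e-02,  9.12888605e-05],
       [ 7.52164485e-05, -1.80182675e-04, -9.99999981e-01]]), 'contact_force': array([ 0.03566391,  0.15233619, -4.01855291]), 'torque': array([-0.05354446,  0.03588995, -0.00557242]), 'gripper_width': 0.10698439829519547}
```

Gripped, and it weighs about 4.2 N, so the arm should drop about 42 mm. Next I'll carry it to in front of the hook.

```bash
python3 -m handwheel '[[[0,0,0,0,0.1,0.1,0],[0,0,0,0,0.2,0.25,0],[0,0,0,0,0.3,0.3,0],[0,0,0,0,0.4,0.35,0],[0,0,0,0,0.5,0.35,0],[0,0,0,0,0.6,0.35,0],[0,0,0,0,0.6,0.35,0],[0,0,0,0,0.6,0.3,0],[0,0,0,0,0.6,0.15,0],[0,0,0,0,0.6,0.1,0]]]'
python3 -m handwheel '[[[0,0,-0.05,-0.06,0.6,0,0],[0,0,-0.05,-0.06,0.6,0,0],[0,0,-0.05,-0.06,0.6,0,0],[0,0,-0.05,-0.06,0.6,0,0],[0,0,-0.05,-0.06,0.6,0,0],[0,0,-0.05,-0.06,0.6,0,0],[0,0,-0.05,-0.06,0.6,0,0],[0,0,-0.05,-0.06,0.6,0,0],[0,0,-0.05,-0.06,0.6,0,0],[0,0,-0.05,-0.06,0.6,0,0]]]'
python3 -m handwheel '[[[0,0,-0.03,-0.05,0.6,0,0],[0,0,-0.03,-0.05,0.6,0,0],[0,0,-0.03,-0.05,0.5,0,0],[0,0,-0.03,-0.05,0.4,0,0],[0,0,-0.03,-0.05,0.3,0,0],[0,0,0,-0.05,0.2,0,0],[0,0,0,-0.05,0.1,0,0],[0,0,0,0,0,0,0],[0,0,0,0,0,0,0],[0,0,0,0,0,0,0]]]'
python3 - <<'E'
from h import *
s=readout.state();R=s['eef_rot'];p=s['tool_pos']
print(s['time'],p,np.degrees(np.arctan2(R[1,1],R[0,1])),s['contact_force'])
cs=[cam('scene'),cam('side')]
ims=[]
for c,n in zip(cs,('scene','side')):
    np.savez(n+'1.npz',**c)
    q=proj(c,p-[0,0,40]).astype(int); print(n,q)
    x0=max(0,min(512-130,q[0]-65));y0=max(0,min(384-150,q[1]-60)); print(x0,y0)
    ims.append(cv2.resize(c['image'][y0:y0+150,x0:x0+130,::-1],None,fx=3,fy=3,interpolation=cv2.INTER_CUBIC))
cv2.imwrite('pics/p2.png',np.hstack(ims))
for c in cs+[cam('wrist')]:
    P=pts(c).reshape(-1,3)
    A=P[(P[:,2]>205)&(P[:,2]<245)&(np.hypot(P[:,0]-538,P[:,1]-116)<16)]
    if len(A): print('hook',len(A),A.mean(0).round(1)); k=A[A[:,2]>228]; print(' tip',len(k),k.mean(0),A[:,1].min())
    K=P[(np.hypot(P[:,0]-p[0],P[:,1]-p[1])<45)&(P[:,2]>p[2]-140)&(P[:,2]<p[2]-84)]
    print('can',len(K), K.mean(0) if len(K) else '', K.min(0) if len(K) else '',K.max(0) if len(K) else '')
E
```

```text
time: 6.65
tool_pos: [559.2, -191.4, 278.2]
eef_rot: [[0.09, 0.996, 0.002], [0.996, -0.09, -0.0], [-0.0, 0.002, -1.0]]
contact_force: [0.5, -0.7, -4.5]
gripper_width: 0.107
time: 7.48
tool_pos: [540.4, -11.4, 277.2]
eef_rot: [[0.142, 0.99, 0.001], [0.99, -0.142, 0.0], [0.0, 0.001, -1.0]]
contact_force: [-0.3, -0.2, -3.8]
gripper_width: 0.104
time: 8.32
tool_pos: [530.5, 67.0, 276.0]
eef_rot: [[0.159, 0.987, 0.0], [0.987, -0.159, -0.0], [-0.0, 0.0, -1.0]]
contact_force: [0.7, -0.5, -3.3]
gripper_width: 0.108
8.3167 [530.48709128  67.00127337 276.02527268] -9.139259998149225 [ 0.67664248 -0.47628061 -3.34169966]
scene [310 182]
245 122
side [277 195]
212 135
hook 41 [539.7 116.6 223.9]
 tip 13 [538.22884507 107.04970004 232.64478782] 102.39359877703224
can 190 [550.6224811   73.18746157 165.97132585] [527.07543172  39.34424418 139.48355772] [558.99675667  92.88457073 191.89154157]
hook 30 [537.6 115.9 223.5]
 tip 10 [536.94873467 109.38543672 230.36568759] 104.15230598428806
can 326 [527.94109079  87.47211958 164.77114552] [505.18296467  66.24919823 136.74260408] [559.22961699  96.07326984 191.95034072]
hook 363 [538.  116.7 224.1]
 tip 123 [536.64579967 107.4332655  232.31893046] 102.57225628270434
can 257 [534.83226102  88.51816649 166.30978898] [511.31468909  74.92722504 140.70901802] [556.12177615  93.17943803 192.01358436]
```

View pics/p2.png

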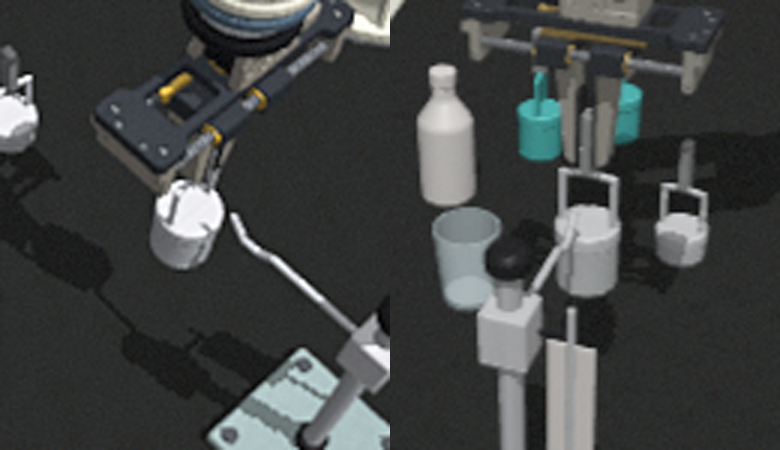

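The canister hangs upright in the grip in front of the hook tip. In the left view the tip is at (235,218), and in the right view it shows against the bail window at about (575,215). The geometry agrees: tip at (537,106,232), wire at z≈245.7. Now I'll slide over the tip along the arm axis.

```bash
python3 -m handwheel '[[[0,0,0,0.02,0.1,0,0],[0,0,0,0.03,0.2,0,0],[0,0,0,0.04,0.25,0,0],[0,0,0,0.04,0.25,0,0],[0,0,0,0.04,0.25,0,0],[0,0,0,0.04,0.25,0,0],[0,0,0,0.04,0.25,0,0],[0,0,0,0.03,0.2,0,0],[0,0,0,0.02,0.15,0,0],[0,0,0,0.02,0.1,0,0]]]'
python3 -m handwheel '[[[0,0,0,0,0,0,0],[0,0,0,0,0,0,0],[0,0,0,0,0,0,0]]]'
python3 - <<'E'
from h import *
s=readout.state();R=s['eef_rot'];p=s['tool_pos']
print(s['time'],p,np.degrees(np.arctan2(R[1,1],R[0,1])),s['contact_force'])
ims=[]
for n in ('scene','side'):
    c=cam(n);q=proj(c,p-[0,0,40]).astype(int); x0=q[0]-65;y0=q[1]-75
    ims.append(cv2.resize(c['image'][y0:y0+150,x0:x0+130,::-1],None,fx=3,fy=3,interpolation=cv2.INTER_CUBIC))
    P=pts(c).reshape(-1,3); A=P[(P[:,2]>225)&(P[:,2]<245)&(np.hypot(P[:,0]-537,P[:,1]-106)<8)]; print('tip',len(A),A.mean(0) if len(A) else '')
cv2.imwrite('pics/p3.png',np.hstack(ims))
E
```

```text
time: 9.3
tool_pos: [540.1, 128.2, 275.9]
eef_rot: [[0.158, 0.987, -0.0], [0.987, -0.158, -0.0], [-0.0, -0.0, -1.0]]
contact_force: [0.5, 0.0, -4.6]
gripper_width: 0.106
time: 9.55
tool_pos: [540.0, 127.2, 276.0]
eef_rot: [[0.159, 0.987, -0.0], [0.987, -0.159, -0.0], [-0.0, -0.0, -1.0]]
contact_force: [0.3, 0.2, -3.4]
gripper_width: 0.108
9.55 [540.00481434 127.18599787 275.95166959] -9.12395286792289 [ 0.29202924  0.15955828 -3.38529025]
tip 0 
tip 6 [537.11968724 111.148728   228.57249826]
```

View pics/p3.png

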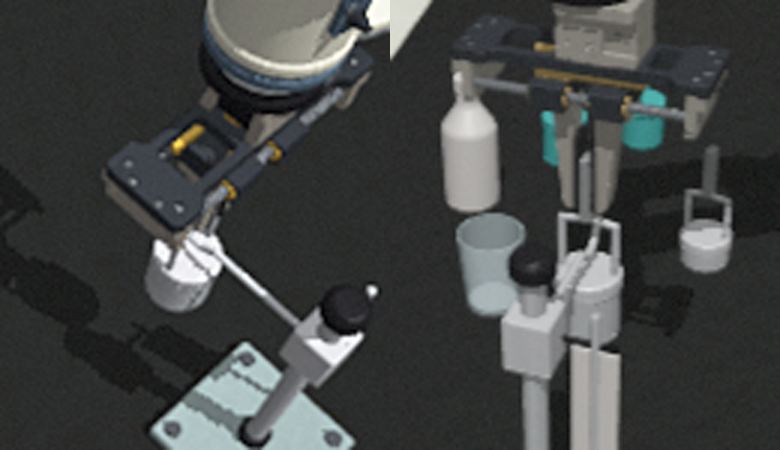

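The hook bar runs through the bail window, with the bail over the seat in both crops. Now I'll lower slowly.

```bash
python3 -m handwheel '[[[0,0,0,0,0,-0.05,0],[0,0,0,0,0,-0.1,0],[0,0,0,0,0,-0.1,0],[0,0,0,0,0,-0.1,0],[0,0,0,0,0,-0.1,0],[0,0,0,0,0,-0.1,0],[0,0,0,0,0,-0.07,0],[0,0,0,0,0,-0.05,0],[0,0,0,0,0,-0.05,0],[0,0,0,0,0,-0.05,0]]]'
python3 -m handwheel '[[[0,0,0,0,0,-0.04,0],[0,0,0,0,0,-0.04,0],[0,0,0,0,0,-0.04,0],[0,0,0,0,0,-0.05,0],[0,0,0,0,0,-0.05,0],[0,0,0,0,0,-0.05,0],[0,0,0,0,0,-0.05,0],[0,0,0,0,0,-0.05,0],[0,0,0,0,0,-0.05,0],[0,0,0,0,0,-0.05,0]]]'
```

```text
time: 10.48
tool_pos: [540.1, 127.5, 252.8]
eef_rot: [[0.158, 0.987, 0.0], [0.987, -0.158, 0.0], [0.0, 0.0, -1.0]]
contact_force: [0.6, -0.8, -3.4]
gripper_width: 0.109
time: 11.32
tool_pos: [540.1, 127.5, 238.7]
eef_rot: [[0.158, 0.987, 0.0], [0.987, -0.158, 0.0], [0.0, 0.0, -1.0]]
contact_force: [-0.2, 0.7, -1.5]
gripper_width: 0.107
```

```bash
python3 -m handwheel '[[[0,0,0,0,0,-0.05,0],[0,0,0,0,0,-0.05,0],[0,0,0,0,0,-0.05,0],[0,0,0,0,0,-0.05,0],[0,0,0,0,0,-0.05,0],[0,0,0,0,0,-0.05,0],[0,0,0,0,0,-0.05,0],[0,0,0,0,0,0,0],[0,0,0,0,0,0,0]]]'
python3 - <<'E'
from h import *
F=[]
for i in range(4):
    c=cam('side');s=readout.state();F.append(s['contact_force'])
print(np.mean(F,0),s['tool_pos'])
for n in('side','scene'):
    P=pts(cam(n)).reshape(-1,3)
    A=P[(np.abs((P[:,0]-549.5)*.988-(P[:,1]-186)*.156)<6)&(P[:,1]>160)&(P[:,1]<212)&(P[:,2]>120)&(P[:,2]<235)];print('arm z',len(A),np.median(A[:,2]))
E
```

```text
time: 12.07
tool_pos: [540.1, 127.5, 228.3]
eef_rot: [[0.158, 0.987, -0.0], [0.987, -0.158, 0.0], [0.0, -0.0, -1.0]]
contact_force: [-0.7, 0.0, -0.5]
gripper_width: 0.106
[-0.20616076 -0.06422484 -0.67331026] [540.08135625 127.4488361  228.36705711]
arm z 37 201.94967932548778
arm z 62 203.36017028730544
```

```bash
cat > m.py <<'E'
from h import *
F=[]
for i in range(8):
    c=cam(('side','scene')[i%2]);s=readout.state();F.append(s['contact_force'])
    if i>5:
        P=pts(c).reshape(-1,3)
        A=P[(np.abs((P[:,0]-549.5)*.988-(P[:,1]-186)*.156)<6)&(P[:,1]>160)&(P[:,1]<212)&(P[:,2]>120)&(P[:,2]<235)];print('arm z',len(A),np.median(A[:,2]))
F=np.array(F);print(F.mean(0),F.std(0)[2],s['tool_pos'],s['time'],s['gripper_width'])
E
python3 -m handwheel '[[[0,0,0,0,0,-0.04,0],[0,0,0,0,0,-0.04,0],[0,0,0,0,0,-0.04,0],[0,0,0,0,0,-0.04,0],[0,0,0,0,0,-0.04,0],[0,0,0,0,0,0,0],[0,0,0,0,0,0,0]]]'; python3 m.py
```

```text
time: 12.95
tool_pos: [540.1, 127.4, 222.2]
eef_rot: [[0.158, 0.987, -0.0], [0.987, -0.158, -0.0], [-0.0, -0.0, -1.0]]
contact_force: [0.1, -0.6, 0.0]
gripper_width: 0.111
arm z 36 195.75008714659612
arm z 61 197.72096602316856
[ 0.06947909  0.26918537 -0.39929932] 0.4799848601597823 [540.05475118 127.44712058 222.31670861] 13.35 0.10454334688648417
```

```bash
python3 -m handwheel '[[[0,0,0,0,0,-0.03,0],[0,0,0,0,0,-0.03,0],[0,0,0,0,0,-0.03,0],[0,0,0,0,0,-0.03,0],[0,0,0,0,0,-0.03,0],[0,0,0,0,0,0,0],[0,0,0,0,0,0,0]]]'; python3 m.py;python3 m.py
```

```text
time: 13.93
tool_pos: [540.1, 127.5, 217.7]
eef_rot: [[0.158, 0.987, -0.0], [0.987, -0.158, 0.0], [0.0, -0.0, -1.0]]
contact_force: [-0.2, -0.1, 0.3]
gripper_width: 0.106
arm z 37 191.51513220813214
arm z 59 192.6041070581689
[-0.04079488  0.23691245 -0.2546856 ] 0.38103511908594523 [540.08075339 127.43823947 217.81875874] 14.3333 0.10625029534382262
arm z 36 191.51005606015082
arm z 58 193.22107465531548
[-0.16793777  0.46309273  0.01602092] 0.5238692452134331 [540.08375881 127.45998277 217.78096059] 14.7333 0.10938745959028733
```

```bash
python3 -m handwheel '[[[0,0,0,0,0,-0.02,0],[0,0,0,0,0,-0.02,0],[0,0,0,0,0,0,0],[0,0,0,0,0,0,0],[0,0,0,0,0,0,0],[0,0,0,0,0,0,0]]]' 3; python3 m.py; python3 -m handwheel '[[[0,0,0,0,0,0,0.13],[0,0,0,0,0,0,0.15],[0,0,0,0,0,0,0.17],[0,0,0,0,0,0,0.2],[0,0,0,0,0,0,0.25],[0,0,0,0,0,0,0.3],[0,0,0,0,0,0,0.35],[0,0,0,0,0,0,0.4],[0,0,0,0,0,0,0.4],[0,0,0,0,0,0,0.4]]]';python3 m.py
python3 - <<'E'
from h import *
s=readout.state();p=s['tool_pos'];ims=[]
for n in ('scene','side'):
    c=cam(n);q=proj(c,p-[0,0,40]).astype(int); x0=q[0]-65;y0=q[1]-75
    ims.append(cv2.resize(c['image'][y0:y0+150,x0:x0+130,::-1],None,fx=3,fy=3,interpolation=cv2.INTER_CUBIC))
cv2.imwrite('pics/p4.png',np.hstack(ims))
E
```

```text
time: 15.23
tool_pos: [540.0, 127.4, 216.6]
eef_rot: [[0.158, 0.987, -0.0], [0.987, -0.158, -0.0], [-0.0, -0.0, -1.0]]
contact_force: [-0.5, -0.1, 0.0]
gripper_width: 0.107
arm z 37 190.08328618799635
arm z 60 191.87507800945184
[-1.1840995   0.29400584  0.18028076] 0.39659623990767934 [539.95886822 127.43675955 216.56169676] 15.6333 0.10544622084469105
time: 16.47
tool_pos: [540.0, 127.4, 216.6]
eef_rot: [[0.158, 0.987, -0.0], [0.987, -0.158, -0.0], [-0.0, -0.0, -1.0]]
contact_force: [-0.4, 0.1, -0.7]
gripper_width: 0.403
arm z 40 191.73609884104454
arm z 60 193.3179318692296
[0.05763629 0.16468382 0.00706882] 0.46793953685819684 [540.06312025 127.43248543 216.58183269] 16.8667 0.40067252252093816
```

View pics/p4.png

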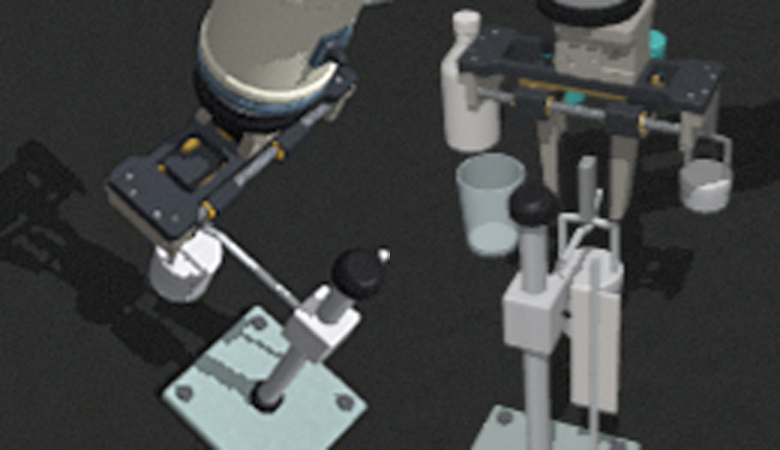

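The fingers at (550,190) and (625,190) are clear of the tab at (587,185) on both sides. The canister hangs and the arm only rose about 1.5 mm on release. Retreat straight up.

```bash
python3 -m handwheel '[[[0,0,0,0,0,0.1,0.45],[0,0,0,0,0,0.2,0.45],[0,0,0,0,0,0.3,0.45],[0,0,0,0,0,0.4,0.45],[0,0,0,0,0,0.5,0.45],[0,0,0,0,0,0.6,0.45],[0,0,0,0,0,0.6,0.45],[0,0,0,0,0,0.6,0.45],[0,0,0,0,0,0.4,0.45],[0,0,0,0,0,0.2,0.45]]]'
python3 -m handwheel '[[[0,0,0,0,-0.3,0,0.45],[0,0,0,-0.2,-0.6,0,0.45],[0,0,0,-0.3,-0.8,0,0.45],[0,0,0,-0.3,-0.8,0,0.45],[0,0,0,-0.3,-0.8,0,0.45],[0,0,0,-0.3,-0.6,0,0.45],[0,0,0,-0.1,-0.3,0,0.45],[0,0,0,0,0,0,0.45],[0,0,0,0,0,0,0.45],[0,0,0,0,0,0,0.45]]]'
python3 m.py; cat > k.py <<'E'
from h import *
P=np.vstack([pts(cam(n)).reshape(-1,3) for n in('scene','side')])
for nm,x,y,r,a,b in(('tab',540,127,30,192,222),('can',540,127,45,78,135),('bottle',741,-246,45,10,170),('beaker',671,-68,50,10,100),('short',466,-176,40,90,140)):
    Q=P[(np.hypot(P[:,0]-x,P[:,1]-y)<r)&(P[:,2]>a)&(P[:,2]<b)];print(nm,len(Q),Q.mean(0).round(1),Q.min(0).round(),Q.max(0).round())
E
python3 k.py; python3 -m handwheel '[[[0,0,0,0,0,0,0.45],[0,0,0,0,0,0,0.45],[0,0,0,0,0,0,0.45],[0,0,0,0,0,0,0.45],[0,0,0,0,0,0,0.45],[0,0,0,0,0,0,0.45]]]' |head -1; python3 k.py
python3 -c "
from h import *
c=cam('side');save(c,'end.png',(180,130,420,330))"
```

```text
time: 17.8
tool_pos: [540.8, 127.6, 336.4]
eef_rot: [[0.158, 0.987, 0.003], [0.987, -0.158, 0.001], [0.001, 0.003, -1.0]]
contact_force: [1.0, 0.4, 0.9]
gripper_width: 0.446
time: 18.63
tool_pos: [495.4, 2.0, 333.3]
eef_rot: [[0.158, 0.987, -0.0], [0.987, -0.158, 0.0], [0.0, -0.0, -1.0]]
contact_force: [0.6, -0.1, 0.1]
gripper_width: 0.451
arm z 40 191.9977484811916
arm z 60 193.52409253504425
[ 0.04492827 -0.34418391 -0.25084088] 0.5260987281077796 [495.15130588   1.76533208 333.51581936] 19.0333 0.4534047003905482
tab 141 [542.1 129.6 203.8] [534. 103. 192.] [551. 156. 222.]
can 192 [555.4 135.1 109.7] [513. 101.  80.] [568. 153. 135.]
bottle 1402 [ 742.  -234.2   88.4] [ 709. -276.   10.] [ 772. -214.  163.]
beaker 1085 [671.2 -65.1  56.1] [ 639. -101.   10.] [705. -31.  88.]
short 138 [ 466.8 -175.5  117. ] [ 459. -188.   90.] [ 472. -167.  140.]
time: 19.63
tab 134 [542.  129.2 204.3] [535. 103. 192.] [548. 156. 221.]
can 199 [555.  135.2 110.4] [513. 100.  79.] [568. 153. 135.]
bottle 1406 [ 742.  -234.2   88.6] [ 710. -276.   10.] [ 772. -215.  164.]
beaker 1083 [671.3 -65.2  56.1] [ 639. -101.   10.] [705. -30.  89.]
short 137 [ 466.8 -175.5  117.4] [ 459. -187.   90.] [ 473. -166.  140.]
```

View pics/end.png

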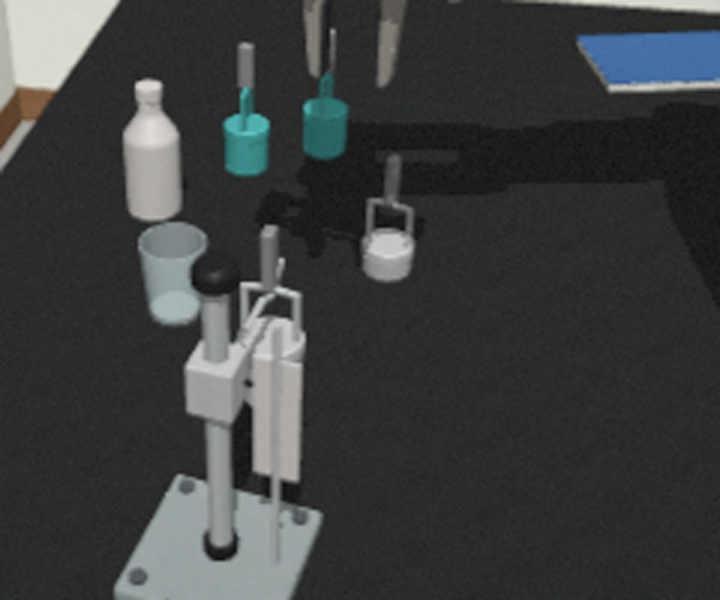

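The canister hangs by its bail on the hook, with the tab at (270,255) and the bail over the bar at (270,290). It is still, the bystanders are in place and the gripper is clear, so I'm handing in.

```bash
python3 -c "
from cell import workorder
print(workorder.finish_job())"
```

```text
the job is handed in; nothing more can be done
None
```

The taller canister now hangs by its bail on the spring-scale hook, and the job is handed in at about 20 s of the 58 s allowed. I pinched it by its tab, slid the bail over the hook tip and lowered it at about 10–20 mm/s once it touched the hook. I let go once the measured wrist load was about zero, within noise.

**Last checks:**
- **Scale:** the arm is down about 33 mm, which means roughly 3.3 N. It rose about 1.5 mm on release. Depth readings of the canister over the last second or so agreed to within 1 mm or so, so it hangs still.
- **Bystanders:** the short canister, beaker and bottle are where they started, to within measurement error. In the last picture the turquoise look-alikes look undisturbed; I did not measure them.
- **Robot:** the gripper is empty and well clear, touching nothing.

**One disagreement:** the wrist force while carrying read 3.3–4.6 N, with about 0.5 N of noise, slightly above the roughly 3.3 N the scale shows. I put this down to sensor noise and bias. Otherwise no check failed.

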